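# Dress the counter display slate

## Robot

A 6-joint arm with a two-finger parallel gripper is mounted at the origin on a cart in front of the work surface, level with it; the furniture and walls round the work are solid. World frame = base frame: x ahead of the robot, y to its left, z up, the work surface at z = 0. Lengths are in mm, angles in rad, forces in N, time in s.
With the tool pointing down it reaches from about 375 to 975 mm from the base axis. Payload 3.8 kg.
Tool frame: the origin (TCP) lies on the centre line of the jaws, within the pads' length; the fingertips stand ahead of it and the grasp point (between the pads) lies 2 mm behind it (env.nose_length is the z of the fingertips in the tool frame, in mm); z points along the fingers, y is the direction in which the jaws open and shut (so a half turn about z gives the same grasp; the last joint's range is limited). The gripper opens to 88 mm and grips with 3 to 60 N. Pads are 18 mm wide; open, the fingers measure 123 mm over their backs; the gripper's body (75 mm by 187 mm) begins 45 mm behind the grasp point.
Start: joints at [1.243, 0.264, 1.604, -0, 1.274, -0.037], TCP at [193.533, 646.655, 255.706] pointing down, gripper open.
Joint ranges: [-2.63, 2.63], [-0.94, 2.18], [0.31, 2.57], [-1.31, 4.45], [0, 2.66], [-2.55, 2.55]. Speed limits (rad/s): [2.57, 2.57, 3.14, 3.14, 3.14, 3.14].

## Interface

Orientations are given as a rotation vector (axis times angle).
In Python, from rig import env gives the robot as it stands. The module is installed in compiled form; this text tells all that it offers.
- The arm moves only by the tool drive_tool, never from a script. Its argument "rows" is a list of rows, each an object with "slide": the shift along the tool's x, y, z in mm, a list of three; "spin": the turn about the tool's z in degrees; "gripper": the opening, from -1 (shut) to 1 (fully open), so that 0 is half open. A call has exactly 5 rows; each row shifts and turns the commanded pose from where the row before left it, along the tool's axes as they then stand; what a row does not reach is not made up. A row lasts 1/10 s, in which the tool goes at most 50 mm and 8.59 degrees, less where a joint would pass 70% of its speed; a pose out of reach is approached as far as the arm can. A call is refused whole if a number of a shift passes 50 or a number of a turn 8.59, either way. A call with a gripper value outside its range is refused whole. The fingers move at their own pace and stop on an object; "squeeze" is the grip in N (left out, the last holds). Time passes only in rows, so rows that do not move let the fingers close, or fill a call up. It gives the time, the measured TCP pose, the force and the opening at its end, in the units of the state.
- env.sense(): the state, without advancing time (a new reading comes with each control period).
- env.snapshot(name): name is "scene" or "side" or "wrist"; returns a dict with "image" (420x560x3 uint8, blue, green, red), "fov_y" (degrees; the focal length in pixels is half the picture's height over the tangent of half this angle, whatever the lens; pixels are square), "cx", "cy" (the principal point, pixels), "world_from_camera" (4x4, takes a point from camera to world coordinates). Camera axes: x right, y up, looking along -z (the intrinsics and any distortion apply to the point x, -y, -z); pixel columns grow to the right and rows downward; lengths in mm; the calibration is good to about 2 mm. The wrist camera is an equidistant fisheye: a pixel r from the principal point sees the ray r / f radians off the axis. A picture is of the moment at which its call begins. There is no depth.
- env.sign_off(): hands the job in, once; it reports no verdict.
Trained networks look in a picture, given as the dict that the camera call returned (one of the last four; its "shot" number tells which), for a name from the list of things; names that differ only in an ending like _2 or _b are one class to them, and where a whole thing is asked for, a point or a joint stands for the part that bears it (a point fixed in the world has none). Each returns a list of dicts, best first, with "score" (0 to 1); they miss things now and then, are a little off and sometimes report something else, mostly with a low value. They report only what shows in the picture. A call takes as long as a camera call. They do not tell look-alikes from the thing itself.
- env.trace(picture, label): "region" (420x560 bool, what is visible of it) and "rect" ([centre column, centre row, width, height] in pixels, round what is visible of it).
The state is a dict: "clock": time; "joints": joint angles; "joint_vel": joint speeds; "tau": joint torques, N m; "tcp_pos": TCP position; "orientation": TCP orientation; "ft_force": force on the tool from outside, world axes, zero at the start; "moment": the same for the moment, N m; "finger_gap": finger opening in mm.
Only numpy, scipy, OpenCV 4.12 (cv2) and the standard library are available. Lean on these libraries where they do the work, as an engineer would, in place of code of your own. Each camera call takes 0.05 s, during which the arm holds its last target. There are 200 camera calls.

## Task

Dress the dark slate for the counter. Lay the marker pen on the strip of slate in front of the tin (the robot's side), parallel to the front edge, midway between the tin and that edge and centred on the tin. Stand the flour shaker beside the tin towards the end of the slate that has the label stand, and the steel cup on the tin's other side, both upright, abreast of the tin and each midway between the tin's side and the slate's end; stand the spice jar upright in the middle of the tin's top, and leave the tin where it is.

Things in the scene. Friction and masses are not known exactly. Their poses are not given: they have to be found in the camera images.
- slate: flat dark serving slate, 172 x 302 mm, 12 mm thick, fixed to the worktop for the job; origin at the centre of its underside; its x axis runs across it, away from the robot (front edge at x = -86), y along its length, to the robot's left (ends at y = +151 and -151), z up. It is turned up to 0.2 rad either way
- tin: squat round metal tin with a picture of green vegetables on its side, 75 mm across, 58 mm high, 255 g, loose; it stands on the slate, 30 mm behind the slate's middle and halfway along its length; origin at the centre of its underside; its top is flat enough to stand things on
- clip: small label stand: blank white card 50 mm wide on a thin stem with a round black foot 22 mm across, 69 mm high in all; it stands on the worktop behind the slate, off its left or its right end (a square white timer stands off the other end) and marks the end for the flour shaker. Fixed. Origin at the centre of its underside
- dredger: flour shaker: plain pale round can with a domed, perforated cap, body 55 mm across, 106 mm high, straight-sided to 84 mm, about 210 g; starts standing on the worktop at one side of the slate; origin at the centre of its underside, z up
- cup: plain steel cup, open at the top, no handle, tapering: 52 mm across at the foot, 61 mm at the rim, 100 mm high, about 120 g; starts standing on the worktop at one side of the slate (a like cup far off to the right, by the wall, is not meant); origin at the centre of its underside, z up
- jar: small spice jar of clear glass with a yellow-brown cap and a label, 42 mm across, the cap 41 mm across from 76 mm up to the top at 96 mm, about 110 g; starts standing on the worktop at one side of the slate, (the like jars far off to the right, by the wall, are not meant); origin at the centre of its underside, z up
- marker: marker pen lying on the worktop at one side of the slate, white with a blue cap, 135 mm long, 17 mm wide, 16 mm high, about 20 g; origin under the middle of its length, on its underside; its y axis runs along the pen, x across it, z up as it lies at the start
There are look-alikes about, which are no part of the job. What is shaped like the tin but pink or turquoise is not meant. What is shaped like the jar but purple is not meant.

How it is judged (in metres and radians):
At the end, for the whole second after the job is handed in: Marker on the slate within 15 mm each way of x -44, y 0 and 0.2 rad of its length; shaker (label stand's end) and cup (other end) upright within 15 mm each way of x 30, y 94.5 either side; jar upright within 13 mm of the tin's centre, on it; tin moved under 10 mm; all at rest (((y of clip in the frame of slate above 0 m and y of dredger in the frame of slate between 0.0795 and 0.1095 m) or (not (y of clip in the frame of slate above 0 m) and y of dredger in the frame of slate between -0.1095 and -0.0795 m)) and x of dredger in the frame of slate between 0.015 and 0.045 m and z of dredger in the frame of slate between 0.008 and 0.017 m and angle between each of dredger, cup, jar, tin's own z axis and vertical below 0.1 rad and ((y of clip in the frame of slate above 0 m and y of cup in the frame of slate between -0.1095 and -0.0795 m) or (not (y of clip in the frame of slate above 0 m) and y of cup in the frame of slate between 0.0795 and 0.1095 m)) and x of cup in the frame of slate between 0.015 and 0.045 m and z of cup in the frame of slate between 0.008 and 0.017 m and horizontal distance between jar and tin below 0.013 m and z of jar in the frame of tin between 0.054 and 0.063 m and x of marker in the frame of slate between -0.059 and -0.029 m and y of marker in the frame of slate between -0.015 and 0.015 m and z of marker in the frame of slate between 0 and 0.03 m and angle between the y axis of marker and the y axis of slate, either way round below 0.2 rad and distance of tin from where it was at the start of the episode below 0.01 m and linear speed of each of dredger, cup, jar, marker, tin below 0.02 m/s and angular speed of each of dredger, cup, jar, marker, tin below 0.2 rad/s); the robot touches nothing.
It also fails if it takes over 128 s, if anything falls off the work surface, if the arm or the gripper's body presses on something with over 40 N, if the wrist force passes 120 N, or if a joint passes its speed limit or range.

## Working session

There is one attempt and no reset: what is moved stays moved. The work goes in short steps, Python scripts to look and compute and a tool call to move; the robot and the scene stay as the last step left them, time stands still between calls to the robot, and variables do not carry over. Pictures are saved under pics/ and viewed, about 12 in all and at most 16, crops included, and the job is handed in when it is done.

Besides the shell and the picture viewer there is one more tool, called after "Call:" as name(argument=value, ...) on one line, values as JSON. drive_tool: Moves the arm, as the interface text tells. Its arguments: {"type":"object","properties":{"rows":{"type":"array"},"squeeze":{"type":"number"}},"required":["rows"]}

```bash
mkdir -p pics; cat > h.py <<'E'
import numpy as np, cv2
from scipy.spatial.transform import Rotation as R
from rig import env
def f_of(p): return 210/np.tan(np.radians(p['fov_y'])/2)
def ray(p,u,v,wrist=False):
    f=f_of(p); x=(u-p['cx']); y=(v-p['cy'])
    if wrist:
        r=np.hypot(x,y); th=r/f; k=np.sin(th)/max(r,1e-9); d=np.array([x*k,y*k,np.cos(th)])
    else: d=np.array([x/f,y/f,1.])
    d=np.array([d[0],-d[1],-d[2]]); M=np.array(p['world_from_camera'])
    return M[:3,3],M[:3,:3]@d
def hit(p,u,v,z,wrist=False):
    o,d=ray(p,u,v,wrist); return o+d*(z-o[2])/d[2]
def proj(p,X,wrist=False):
    M=np.linalg.inv(np.array(p['world_from_camera'])); c=M[:3,:3]@np.array(X,float)+M[:3,3]
    c=np.array([c[0],-c[1],-c[2]]); f=f_of(p)
    if wrist:
        r=np.hypot(c[0],c[1]); th=np.arctan2(r,c[2]); return np.array([p['cx']+f*th*c[0]/r,p['cy']+f*th*c[1]/r])
    return np.array([p['cx']+f*c[0]/c[2],p['cy']+f*c[1]/c[2]])
E
python3 - <<'E'
from h import *
np.set_printoptions(precision=1,suppress=True)
s=env.sense();print(s['tcp_pos'],s['orientation'],s['finger_gap'],env.nose_length,s['clock'])
for n in ['scene','side','wrist']:
    p=env.snapshot(n); cv2.imwrite(f'pics/{n}0.png',p['image'])
    print(n,p['fov_y'],p['cx'],p['cy'],np.array(p['world_from_camera']),[k for k in p])
    for l in ['slate','tin','clip','dredger','cup','jar','marker']:
        print(l,[(round(d['score'],2),np.round(d['rect']).tolist()) for d in env.trace(p,l)])
E
```

```text
[193.3 646.  254.4] [-0.5 -3.1  0. ] 88.33528721119583 17.0 0.0
scene 46.0299426528835 275.27229020094103 211.23000019447804 [[   0.6    0.4   -0.7 -481.1]
 [  -0.8    0.3   -0.6 -929.4]
 [  -0.     0.9    0.5  827.2]
 [   0.     0.     0.     1. ]] ['image', 'fov_y', 'cx', 'cy', 'world_from_camera', 'shot']
slate [(0.56, [257.0, 223.0, 101.0, 56.0])]
tin [(0.93, [207.0, 198.0, 27.0, 24.0]), (0.73, [261.0, 208.0, 23.0, 30.0])]
clip []
dredger [(0.68, [166.0, 186.0, 19.0, 30.0])]
cup [(0.63, [205.0, 167.0, 18.0, 30.0]), (0.38, [332.0, 259.0, 19.0, 38.0])]
jar [(0.7, [329.0, 259.0, 21.0, 38.0]), (0.7, [296.0, 253.0, 15.0, 39.0])]
marker [(0.75, [358.0, 242.0, 30.0, 23.0])]
side 56.643698217435684 280.64567410335616 208.00119697778354 [[   1.     0.1   -0.1  349.8]
 [  -0.2    0.5   -0.8 -963. ]
 [  -0.     0.8    0.5  615.2]
 [   0.     0.     0.     1. ]] ['image', 'fov_y', 'cx', 'cy', 'world_from_camera', 'shot']
slate [(0.63, [270.0, 217.0, 69.0, 64.0])]
tin [(0.85, [387.0, 316.0, 41.0, 48.0]), (0.83, [280.0, 204.0, 29.0, 34.0]), (0.78, [259.0, 174.0, 17.0, 21.0])]
clip []
dredger [(0.63, [237.0, 155.0, 17.0, 33.0])]
cup [(0.8, [289.0, 149.0, 17.0, 31.0])]
jar [(0.95, [244.0, 257.0, 23.0, 42.0]), (0.92, [266.0, 278.0, 24.0, 42.0])]
marker [(0.57, [339.0, 280.0, 9.0, 41.0])]
wrist 65.70646984690485 284.0426876340393 208.42259214444115 [[  0.3  -0.9  -0.3 125.1]
 [  1.    0.3   0.1 667.6]
 [ -0.   -0.3   1.  384.5]
 [  0.    0.    0.    1. ]] ['image', 'fov_y', 'cx', 'cy', 'world_from_camera', 'shot']
slate []
tin []
clip []
dredger [(0.57, [149.0, 356.0, 3.0, 11.0])]
cup []
jar []
marker []
```

```bash
python3 - <<'E'
import cv2
a=cv2.imread('pics/scene0.png')[130:310,120:420];b=cv2.imread('pics/side0.png')[110:360,180:430]
cv2.imwrite('pics/sceneA.png',cv2.resize(a,(800,480),interpolation=cv2.INTER_CUBIC))
cv2.imwrite('pics/sideA.png',cv2.resize(b,(600,600),interpolation=cv2.INTER_CUBIC))
E
```

```text
(no output)
```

View pics/sceneA.png

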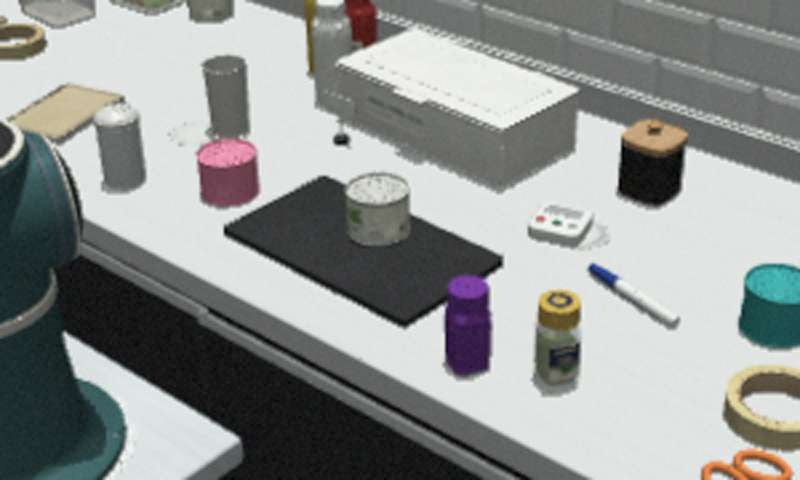

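View pics/sideA.png

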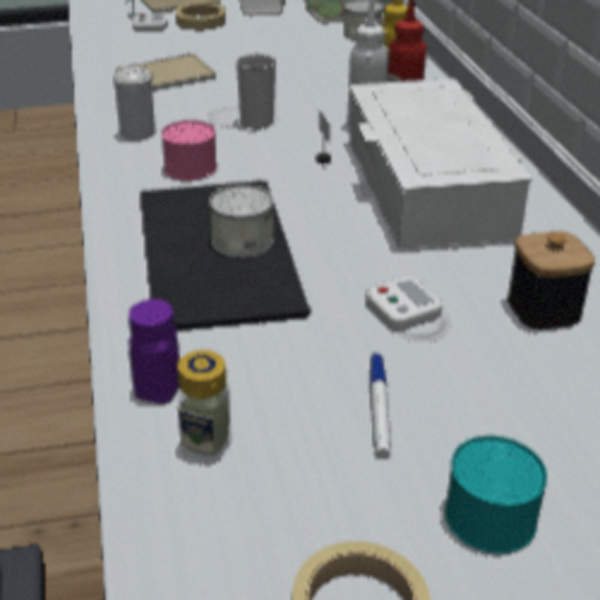

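The label stand's foot is at (341,138) in the scene crop, off the far left end (+y), and the timer is off the right end. So the shaker goes to +y and the cup to −y.

Candidates, by pixel in the scene crop:
- **Jar:** yellow cap (558,340). The purple one (468,325) is a decoy.
- **Tin:** green picture, on the slate (378,208). Pink (228,172) and turquoise (775,305) are decoys.
- **Cup:** (227,95).
- **Shaker:** (120,145).
- **Marker:** (633,293).

```bash
cat > loc.py <<'E'
from h import *
from scipy.optimize import least_squares
np.set_printoptions(precision=1,suppress=True)
def pts(x,y,z0,prof,n=48):
    a=np.linspace(0,2*np.pi,n,endpoint=False)
    return [(x+r*np.cos(t),y+r*np.sin(t),z0+z) for z,r in prof for t in a]
def bb(p,P,w):
    q=np.array([proj(p,X,w) for X in P]); return np.r_[q.min(0),q.max(0)]
PROF=dict(tin=[(0,37.5),(58,37.5)],dredger=[(0,27.5),(84,27.5),(106,8)],cup=[(0,26),(100,30.5)],jar=[(0,21),(70,21),(76,20.5),(96,20.5)])
def fit(obs,name,x0,z0=0,use=None):
    # obs: list of (pic,rect,wrist,weightmask)
    def res(v):
        o=[]
        for p,r,w in obs:
            b=bb(p,pts(v[0],v[1],z0,PROF[name]),w); m=np.array([r[0]-r[2]/2,r[1]-r[3]/2,r[0]+r[2]/2,r[1]+r[3]/2]); o+=list(b-m)
        return o
    s=least_squares(res,x0,loss='soft_l1'); return s.x,np.array(res(s.x))
SC=lambda x,y,yaw:[(x+np.cos(yaw)*a-np.sin(yaw)*b,y+np.sin(yaw)*a+np.cos(yaw)*b,12) for a,b in [(-86,151),(86,151),(86,-151),(-86,-151)]]
E
python3 - <<'E'
from loc import *
A=env.snapshot('scene');B=env.snapshot('side')
near={'tin':((261,208),(280,204)),'dredger':((166,186),(237,155)),'cup':((205,167),(289,149)),'jar':((329,259),(266,278))}
for n,(a,b) in near.items():
    obs=[]
    for p,c in ((A,a),(B,b)):
        D=[d for d in env.trace(p,n) if np.hypot(d['rect'][0]-c[0],d['rect'][1]-c[1])<8]
        if D: obs.append((p,D[0]['rect'],False))
    x0=hit(obs[0][0],*obs[0][1][:2],50)[:2]
    print(n,len(obs),*fit(obs,n,x0,12 if n=='tin' else 0))
ca=[(225,230),(323,178),(500,262),(405,325)]; cb=[(142,190),(267,183),(308,312),(150,325)]
ca=[(120+u*.375,130+v*.375) for u,v in ca]; cb=[(180+u*250/600,110+v*250/600) for u,v in cb]
def res(v):
    C=SC(*v); return np.r_[(np.array([proj(A,X) for X in C])-ca).ravel(),(np.array([proj(B,X) for X in C])-cb).ravel()]
s=least_squares(res,[500,0,0]);print('slate',s.x[:2],round(s.x[2],3),s.fun)
f=lambda u,v:hit(A,120+u*.375,130+v*.375,8); g=lambda u,v:hit(B,180+u*.4167,110+v*.4167,8)
print('marker cap/end',f(593,268),f(676,323),g(377,356),g(382,453))
f=lambda u,v:hit(A,120+u*.375,130+v*.375,1)
print('clip',f(341,140),g(323,158),'box front', g(398,243),g(350,125),'purple',f(468,372),'pink',f(230,203))
E
```

```text
tin 2 [505.  -30.2] [-1.1  1.1  4.1 -0.1  1.9  0.5 -1.7 -2.8]
dredger 1 [418.9 338.8] [-1.2 -1.8  1.2  1.1]
cup 2 [596.5 323.5] [-1.3  1.4 -0.1  0.5  0.2 -3.3  1.8  2.2]
jar 2 [ 415.9 -339.6] [ 1.1  0.4 -2.3  0.1  2.1 -2.2 -1.   1.3]
slate [471.8 -24.4] -0.053 [-1.5 -1.6  0.8 -1.6  2.6 -1.2 -0.7 -0.5 -1.4  0.  -0.1 -1.3  0.2  0.4
 -0.9  1.3]
marker cap/end [ 600.2 -263.8    8. ] [ 565.7 -391.8    8. ] [ 601.7 -259.2    8. ] [ 566.  -389.5    8. ]
clip [662.1 184.8   1. ] [656.9 174.5   8. ] box front [689.3 -60.5   8. ] [723.2 270.    8. ] purple [ 366.9 -267.2    1. ] pink [450.2 177.2   1. ]
```

Call:
drive_tool(rows=[{"slide":[0,0,0],"spin":8.3,"gripper":1},{"slide":[0,0,0],"spin":8.3,"gripper":1},{"slide":[0,0,0],"spin":8.3,"gripper":1},{"slide":[0,0,0],"spin":8.3,"gripper":1},{"slide":[0,0,0],"spin":8.3,"gripper":1}], squeeze=20)

```text
clock: 2.2
tcp_pos: [193.6, 646.7, 255.7]
orientation: [-1.535, -2.741, -0.0]
ft_force: [-0.2, 0.4, 0.1]
finger_gap: 87.7
```

Call:
drive_tool(rows=[{"slide":[0,0,0],"spin":8.3,"gripper":1},{"slide":[0,0,0],"spin":8.3,"gripper":1},{"slide":[0,0,0],"spin":8.3,"gripper":1},{"slide":[0,0,0],"spin":8.3,"gripper":1},{"slide":[0,0,0],"spin":0,"gripper":1}])

```text
clock: 2.7
tcp_pos: [193.5, 646.7, 255.7]
orientation: [-2.248, -2.194, 0.0]
ft_force: [-1.1, 1.1, 0.2]
finger_gap: 87.9
```

```bash
cat > go.py <<'E'
from loc import *
import sys
def st():
    s=env.sense(); M=R.from_rotvec(s['orientation']).as_matrix(); y=M[:,1]
    print('t',round(s['clock'],2),'tcp',np.array(s['tcp_pos']),'yawY',round(np.degrees(np.arctan2(y[1],y[0])),2),'gap',round(s['finger_gap'],1),'F',np.array(s['ft_force']),'tilt',round(np.degrees(np.arccos(-M[2,2])),2))
    return np.array(s['tcp_pos']),M
def to(X):
    t,M=st(); print('slide to',X,M.T@(np.array(X)-t))
if __name__=='__main__':
    to([float(a) for a in sys.argv[1:4]])
E
python3 go.py 419 330 255
```

```text
t 2.7 tcp [193.5 646.7 255.7] yawY -1.38 gap 87.9 F [-1.1  1.1  0.2] tilt 0.0
slide to [419.0, 330.0, 255.0] [-311.1  233.1    0.7]
```

Call:
drive_tool(rows=[{"slide":[-46,29,0],"spin":1.6,"gripper":1},{"slide":[-46,29,0],"spin":0,"gripper":1},{"slide":[-46,29,0],"spin":0,"gripper":1},{"slide":[-46,29,0],"spin":0,"gripper":1},{"slide":[-46,29,0],"spin":0,"gripper":1}])

```text
clock: 3.2
tcp_pos: [317.5, 427.6, 255.8]
orientation: [2.273, 2.168, 0.001]
ft_force: [0.1, 0.4, -0.0]
finger_gap: 88.0
```

Call:
drive_tool(rows=[{"slide":[-46,29,0],"spin":0,"gripper":1},{"slide":[-46,29,0],"spin":0,"gripper":1},{"slide":[-46,29,0],"spin":0,"gripper":1},{"slide":[0,0,0],"spin":0,"gripper":1},{"slide":[0,0,0],"spin":0,"gripper":1}])

```text
clock: 3.7
tcp_pos: [390.9, 297.5, 256.0]
orientation: [-2.279, -2.162, -0.001]
ft_force: [-0.1, -0.5, -0.1]
finger_gap: 88.0
```

```bash
python3 - <<'E'
from go import *
st(); p=env.snapshot('wrist'); cv2.imwrite('pics/w1.png',p['image'])
print(np.array(p['world_from_camera']).round(2))
for n in ['slate','tin','clip','dredger','cup']:
    for d in env.trace(p,n):
        r=d['rect']; print(n,round(d['score'],2),np.round(r))
        if n in PROF:
            z=12 if n=='tin' else 0; print('   ',*fit([(p,r,True)],n,hit(p,r[0],r[1],50,True)[:2],z))
E
```

```text
t 3.7 tcp [390.9 297.5 256. ] yawY -3.01 gap 88.0 F [-0.1 -0.5 -0.1] tilt 0.05
[[  1.    0.1   0.  394.5]
 [ -0.1   1.    0.3 369.2]
 [  0.   -0.3   1.  384.8]
 [  0.    0.    0.    1. ]]
slate 0.86 [349. 329. 117.  68.]
tin 0.72 [352. 260.  66.  81.]
    [463.3 204.3] [-3.   1.6  1.7 -1.4]
clip 0.65 [481. 249.  34.  18.]
dredger 0.64 [297. 156.  61.  62.]
    [404.3 330.6] [ 0.8  0.7 -0.9 -0.6]
cup 0.93 [461. 157.  77.  59.]
    [589.6 329.6] [-2.2 -1.2  3.7  0.9]
```

View pics/w1.png

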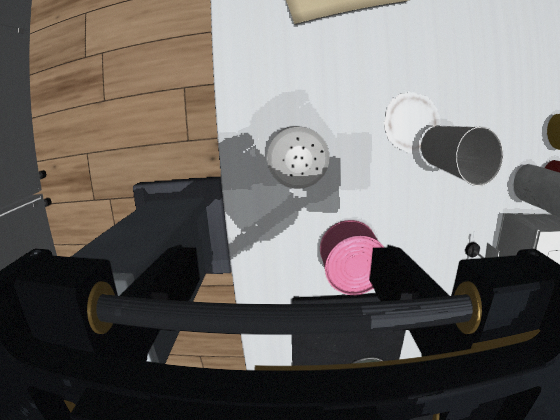

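```bash
python3 go.py 405 331.5 68
```

```text
t 4.0 tcp [389.6 299.6 255.7] yawY -2.79 gap 88.4 F [ 0.5 -0.6 -0.3] tilt 0.01
slide to [405.0, 331.5, 68.0] [ 32.6  13.9 187.6]
```

Call:
drive_tool(rows=[{"slide":[32,14,0],"spin":0,"gripper":1},{"slide":[0,0,46],"spin":0,"gripper":1},{"slide":[0,0,47],"spin":0,"gripper":1},{"slide":[0,0,47],"spin":0,"gripper":1},{"slide":[0,0,47],"spin":0,"gripper":1}])

```text
clock: 4.5
tcp_pos: [405.4, 330.8, 67.2]
orientation: [2.275, 2.166, 0.002]
ft_force: [0.5, -0.3, 0.2]
finger_gap: 88.4
```

Call:
drive_tool(rows=[{"slide":[0,0,0],"spin":0,"gripper":1},{"slide":[0,0,0],"spin":0,"gripper":-1},{"slide":[0,0,0],"spin":0,"gripper":-1},{"slide":[0,0,0],"spin":0,"gripper":-1},{"slide":[0,0,0],"spin":0,"gripper":-1}])

```text
clock: 5.0
tcp_pos: [407.4, 330.9, 71.4]
orientation: [2.278, 2.163, 0.007]
ft_force: [-3.1, -0.3, 2.6]
finger_gap: 58.1
```

Call:
drive_tool(rows=[{"slide":[0,0,0],"spin":0,"gripper":-1},{"slide":[0,0,0],"spin":0,"gripper":-1},{"slide":[0,0,0],"spin":0,"gripper":-1},{"slide":[0,0,0],"spin":0,"gripper":-1},{"slide":[0,0,0],"spin":0,"gripper":-1}])

```text
clock: 5.5
tcp_pos: [406.7, 330.6, 70.9]
orientation: [-2.278, -2.163, -0.004]
ft_force: [-3.4, 0.1, 7.0]
finger_gap: 54.5
```

Call:
drive_tool(rows=[{"slide":[0,0,-30],"spin":0,"gripper":-1},{"slide":[0,0,-50],"spin":0,"gripper":-1},{"slide":[0,0,-50],"spin":0,"gripper":-1},{"slide":[0,0,-50],"spin":0,"gripper":-1},{"slide":[0,0,0],"spin":0,"gripper":-1}])

```text
clock: 6.0
tcp_pos: [409.9, 332.4, 258.1]
orientation: [2.277, 2.162, 0.025]
ft_force: [0.8, 0.5, -2.3]
finger_gap: 54.5
```

Call:
drive_tool(rows=[{"slide":[-20,4,0],"spin":0,"gripper":-1},{"slide":[-40,8,0],"spin":0,"gripper":-1},{"slide":[-45,10,0],"spin":0,"gripper":-1},{"slide":[-45,10,0],"spin":0,"gripper":-1},{"slide":[-45,10,0],"spin":0,"gripper":-1}])

```text
clock: 6.5
tcp_pos: [436.9, 130.9, 247.5]
orientation: [-2.277, -2.164, 0.002]
ft_force: [1.1, -0.4, -2.2]
finger_gap: 54.6
```

Call:
drive_tool(rows=[{"slide":[-45,10,0],"spin":0,"gripper":-1},{"slide":[-45,10,0],"spin":0,"gripper":-1},{"slide":[-45,10,0],"spin":0,"gripper":-1},{"slide":[-45,8,0],"spin":0,"gripper":-1},{"slide":[-32,5,0],"spin":0,"gripper":-1}])

```text
clock: 7.0
tcp_pos: [468.9, -83.9, 247.6]
orientation: [-2.28, -2.161, 0.002]
ft_force: [1.7, 0.4, -3.0]
finger_gap: 54.6
```

Call:
drive_tool(rows=[{"slide":[0,0,0],"spin":0,"gripper":-1},{"slide":[0,0,0],"spin":0,"gripper":-1},{"slide":[0,0,0],"spin":0,"gripper":-1},{"slide":[0,0,0],"spin":0,"gripper":-1},{"slide":[0,0,0],"spin":0,"gripper":-1}])

```text
clock: 7.5
tcp_pos: [469.7, -80.1, 248.6]
orientation: [-2.276, -2.165, 0.0]
ft_force: [-0.1, -0.2, -2.6]
finger_gap: 54.4
```

```bash
python3 - <<'E'
from go import *
st(); p=env.snapshot('wrist'); cv2.imwrite('pics/w2.png',p['image'])
for n in ['slate','tin']:
    for d in env.trace(p,n):
        r=d['rect']; print(n,round(d['score'],2),np.round(r))
        if n in PROF:
            print('   ',*fit([(p,r,True)],n,hit(p,r[0],r[1],50,True)[:2],12))
print(np.array([proj(p,X,True) for X in SC(471.8,-24.4,-.053)]))
E
```

```text
t 7.5 tcp [469.7 -80.1 248.6] yawY -2.86 gap 54.4 F [-0.1 -0.2 -2.6] tilt 0.01
tin 0.63 [317. 125.  78.  80.]
    [504.2 -17.8] [-0.7  0.9  0.7 -0.8]
[[208.5   5.1]
 [359.7   5.5]
 [352.1 255.9]
 [214.4 255.4]]
```

View pics/w2.png

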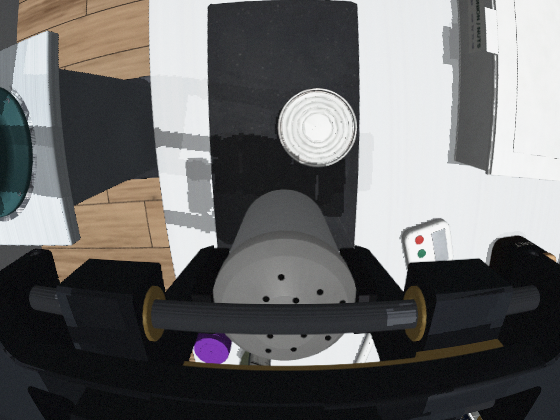

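```bash
python3 - <<'E'
from go import *
p=env.snapshot('wrist')
print(hit(p,317.5,127,70,True),hit(p,207,3.5,12,True),hit(p,358,4,12,True),hit(p,357,220,12,True),hit(p,216,230,12,True))
for y in(-18,-26):print(proj(p,(502,y,70),True),proj(p,(502,y,12),True))
g=p['image'][0:250,180:400];cv2.imwrite('pics/c3.png',cv2.resize(g,None,fx=2.4,fy=2.4,interpolation=cv2.INTER_CUBIC))
E
```

```text
[504.3 -19.6  70. ] [392.5 132.9  12. ] [564.2 123.3  12. ] [ 555.  -133.2   12. ] [ 384.3 -137.4   12. ]
[315.  125.3] [310.1 124. ]
[315.4 133.8] [310.4 131.1]
```

View pics/c3.png

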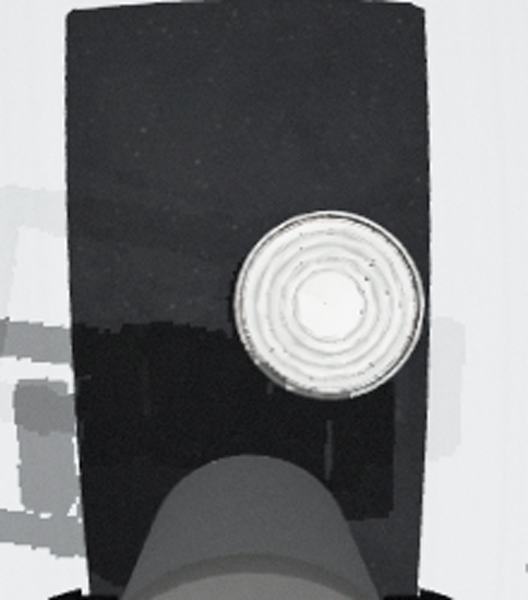

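Call:
drive_tool(rows=[{"slide":[38,7.5,0],"spin":0,"gripper":-1},{"slide":[38,7.5,0],"spin":0,"gripper":-1},{"slide":[38,7.5,0],"spin":0,"gripper":-1},{"slide":[37.5,7.5,0],"spin":0,"gripper":-1},{"slide":[0,0,0],"spin":0,"gripper":-1}])

```text
clock: 8.2
tcp_pos: [508.4, 72.5, 248.9]
orientation: [-2.273, -2.168, -0.003]
ft_force: [-1.0, -0.6, -3.3]
finger_gap: 54.4
```

Call:
drive_tool(rows=[{"slide":[0,0,45],"spin":0,"gripper":-1},{"slide":[0,0,45],"spin":0,"gripper":-1},{"slide":[0,0,40],"spin":0,"gripper":-1},{"slide":[0,0,20],"spin":0,"gripper":-1},{"slide":[0,0,0],"spin":0,"gripper":-1}])

```text
clock: 8.7
tcp_pos: [504.0, 67.7, 94.9]
orientation: [-2.275, -2.16, 0.011]
ft_force: [-0.2, -0.0, -3.6]
finger_gap: 54.2
```

```bash
python3 go.py 507 70 82
```

```text
t 8.7 tcp [504.   67.7  94.9] yawY -2.96 gap 54.2 F [-0.2 -0.  -3.6] tilt 0.48
slide to [507.0, 70.0, 82.0] [ 2.5  3.  12.8]
```

Call:
drive_tool(rows=[{"slide":[0,0,4],"spin":0,"gripper":-1},{"slide":[0,0,3],"spin":0,"gripper":-1},{"slide":[0,0,2],"spin":0,"gripper":-1},{"slide":[0,0,0],"spin":0,"gripper":-1},{"slide":[0,0,0],"spin":0,"gripper":-1}])

```text
clock: 9.2
tcp_pos: [508.1, 68.6, 90.5]
orientation: [2.277, 2.163, 0.002]
ft_force: [-0.7, -0.3, -3.5]
finger_gap: 54.4
```

Call:
drive_tool(rows=[{"slide":[0,0,2],"spin":0,"gripper":-1},{"slide":[0,0,0],"spin":0,"gripper":-1},{"slide":[0,0,0],"spin":0,"gripper":-1},{"slide":[0,0,0],"spin":0,"gripper":-1},{"slide":[0,0,0],"spin":0,"gripper":-1}])

```text
clock: 9.7
tcp_pos: [507.6, 68.6, 87.7]
orientation: [-2.278, -2.163, 0.0]
ft_force: [0.4, 0.5, -3.2]
finger_gap: 54.3
```

```bash
python3 go.py 507 70 82
```

```text
t 9.7 tcp [507.6  68.6  87.7] yawY -2.96 gap 54.3 F [ 0.4  0.5 -3.2] tilt 0.0
slide to [507.0, 70.0, 82.0] [ 1.4 -0.7  5.7]
```

Call:
drive_tool(rows=[{"slide":[0,0,2],"spin":0,"gripper":-1},{"slide":[0,0,0],"spin":0,"gripper":-1},{"slide":[0,0,1],"spin":0,"gripper":-1},{"slide":[0,0,0],"spin":0,"gripper":-1},{"slide":[0,0,0],"spin":0,"gripper":-1}])

```text
clock: 10.2
tcp_pos: [507.5, 68.5, 84.7]
orientation: [-2.278, -2.163, 0.0]
ft_force: [0.6, 0.5, -2.3]
finger_gap: 54.5
```

Call:
drive_tool(rows=[{"slide":[0,0,1],"spin":0,"gripper":-1},{"slide":[0,0,0],"spin":0,"gripper":-1},{"slide":[0,0,1],"spin":0,"gripper":-1},{"slide":[0,0,0],"spin":0,"gripper":-1},{"slide":[0,0,0],"spin":0,"gripper":-1}])

```text
clock: 10.7
tcp_pos: [507.7, 68.4, 83.1]
orientation: [2.278, 2.163, -0.0]
ft_force: [-2.5, -1.4, 3.8]
finger_gap: 54.4
```

Call:
drive_tool(rows=[{"slide":[0,0,0],"spin":0,"gripper":1},{"slide":[0,0,0],"spin":0,"gripper":1},{"slide":[0,0,0],"spin":0,"gripper":1},{"slide":[0,0,0],"spin":0,"gripper":1},{"slide":[0,0,0],"spin":0,"gripper":1}])

```text
clock: 11.2
tcp_pos: [507.7, 68.6, 82.7]
orientation: [2.278, 2.163, 0.0]
ft_force: [-0.0, 0.2, -0.1]
finger_gap: 88.0
```

Call:
drive_tool(rows=[{"slide":[0,0,-20],"spin":0,"gripper":1},{"slide":[0,0,-50],"spin":0,"gripper":1},{"slide":[0,0,-50],"spin":0,"gripper":1},{"slide":[0,0,-50],"spin":0,"gripper":1},{"slide":[0,0,0],"spin":0,"gripper":1}])

```text
clock: 11.7
tcp_pos: [512.4, 69.0, 261.6]
orientation: [2.271, 2.157, 0.019]
ft_force: [0.8, 0.0, -0.0]
finger_gap: 88.4
```

```bash
python3 go.py 592 250 250;
```

```text
t 11.7 tcp [512.4  69.  261.6] yawY -2.96 gap 88.4 F [ 0.8  0.  -0. ] tilt 0.89
slide to [592.0, 250.0, 250.0] [184.8  70.   13.1]
```

Call:
drive_tool(rows=[{"slide":[40,16,2],"spin":0,"gripper":1},{"slide":[47,19,0],"spin":0,"gripper":1},{"slide":[47,19,0],"spin":0,"gripper":1},{"slide":[47,19,0],"spin":0,"gripper":1},{"slide":[0,0,0],"spin":0,"gripper":1}])

```text
clock: 12.2
tcp_pos: [590.1, 248.5, 248.8]
orientation: [-2.273, -2.167, -0.001]
ft_force: [-0.0, -0.3, -0.9]
finger_gap: 88.2
```

Call:
drive_tool(rows=[{"slide":[0,0,0],"spin":0,"gripper":1},{"slide":[0,0,0],"spin":0,"gripper":1},{"slide":[0,0,0],"spin":0,"gripper":1},{"slide":[0,0,0],"spin":0,"gripper":1},{"slide":[0,0,0],"spin":0,"gripper":1}])

```text
clock: 12.7
tcp_pos: [588.9, 242.7, 251.2]
orientation: [2.279, 2.162, 0.001]
ft_force: [0.3, -0.3, -0.1]
finger_gap: 88.1
```

```bash
python3 - <<'E'
from go import *
p=env.snapshot('wrist'); cv2.imwrite('pics/w4.png',p['image'])
for d in env.trace(p,'cup'):
    r=d['rect']; print('cup',round(d['score'],2),np.round(r),*fit([(p,r,True)],'cup',hit(p,r[0],r[1],50,True)[:2],0))
    x=fit([(p,r,True)],'cup',hit(p,r[0],r[1],50,True)[:2],0)[0]
A=env.snapshot('scene');B=env.snapshot('side')
for n,c in(('dredger',(507.7,68.5)),('tin',(503,-24))):
  for q in(A,B):
    e=bb(q,pts(*c,12,PROF[n]),False)
    print(n,[np.round(d['rect'])for d in env.trace(q,n)],'expect',(e[:2]+e[2:])/2,e[2:]-e[:2])
to([x[0],x[1],68])
E
```

```text
cup 0.89 [278.  99.  71.  68.] [588.7 330.7] [-0.2 -1.4  0.1  1.3]
cup 0.2 [253. 356.  21.  27.] [522.3 -22.3] [-23.5  -1.    2.9  47.2]
dredger [array([241., 194.,  19.,  32.]), array([206., 166.,  17.,  32.])] expect [240.8 193.9] [18.4 34.3]
dredger [array([276., 177.,  23.,  28.])] expect [275.7 181.1] [18.9 36.9]
tin [array([261., 208.,  24.,  26.]), array([414., 245.,  32.,  32.])] expect [261.4 208.8] [24.4 28.1]
tin [array([281., 202.,  31.,  33.]), array([385., 319.,  38.,  50.]), array([255., 175.,  21.,  25.]), array([266., 278.,  26.,  42.])] expect [279.6 202.4] [26.8 31. ]
t 13.1 tcp [588.9 243.7 250.7] yawY -2.96 gap 88.2 F [ 0.  -0.7 -0.5] tilt 0.0
slide to [np.float64(522.251856321786), np.float64(-22.342226200008707), 68] [-269.1  -52.9  182.7]
```

View pics/w4.png

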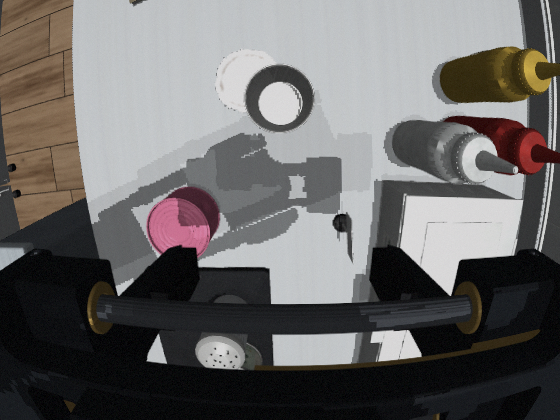

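Call:
drive_tool(rows=[{"slide":[44,-2.4,0],"spin":0,"gripper":1},{"slide":[43,-2.3,0],"spin":0,"gripper":1},{"slide":[0,0,45],"spin":0,"gripper":1},{"slide":[0,0,45],"spin":0,"gripper":1},{"slide":[0,0,45],"spin":0,"gripper":1}])

```text
clock: 13.6
tcp_pos: [588.9, 331.7, 114.8]
orientation: [2.276, 2.164, 0.002]
ft_force: [0.8, 0.1, -0.4]
finger_gap: 88.6
```

Call:
drive_tool(rows=[{"slide":[0,0,45],"spin":0,"gripper":1},{"slide":[0,0,0],"spin":0,"gripper":1},{"slide":[0,0,0],"spin":0,"gripper":1},{"slide":[0,0,0],"spin":0,"gripper":-1},{"slide":[0,0,0],"spin":0,"gripper":-1}])

```text
clock: 14.1
tcp_pos: [591.2, 332.0, 74.6]
orientation: [2.277, 2.162, 0.009]
ft_force: [0.5, 0.3, -0.5]
finger_gap: 74.4
```

Call:
drive_tool(rows=[{"slide":[0,0,0],"spin":0,"gripper":-1},{"slide":[0,0,0],"spin":0,"gripper":-1},{"slide":[0,0,0],"spin":0,"gripper":-1},{"slide":[0,0,0],"spin":0,"gripper":-1},{"slide":[0,0,0],"spin":0,"gripper":-1}])

```text
clock: 14.6
tcp_pos: [589.9, 331.4, 72.8]
orientation: [2.278, 2.163, 0.005]
ft_force: [-1.6, -0.5, 6.6]
finger_gap: 58.7
```

Call:
drive_tool(rows=[{"slide":[0,0,-30],"spin":0,"gripper":-1},{"slide":[0,0,-48],"spin":0,"gripper":-1},{"slide":[0,0,-48],"spin":0,"gripper":-1},{"slide":[0,0,-40],"spin":0,"gripper":-1},{"slide":[-20,-3,0],"spin":0,"gripper":-1}])

```text
clock: 15.1
tcp_pos: [588.5, 314.3, 245.5]
orientation: [2.274, 2.163, 0.022]
ft_force: [0.2, 0.1, -0.6]
finger_gap: 58.4
```

Call:
drive_tool(rows=[{"slide":[-42,-6.3,0],"spin":0,"gripper":-1},{"slide":[-44,-6.5,0],"spin":0,"gripper":-1},{"slide":[-44,-6.5,0],"spin":0,"gripper":-1},{"slide":[-44,-6.5,0],"spin":0,"gripper":-1},{"slide":[-44,-6.5,0],"spin":0,"gripper":-1}])

```text
clock: 15.6
tcp_pos: [540.2, 93.3, 236.5]
orientation: [-2.278, -2.164, 0.001]
ft_force: [0.4, -0.0, -1.2]
finger_gap: 58.5
```

Call:
drive_tool(rows=[{"slide":[-44,-6.5,0],"spin":0,"gripper":-1},{"slide":[-44,-6.5,0],"spin":0,"gripper":-1},{"slide":[-44,-6.5,0],"spin":0,"gripper":-1},{"slide":[-44,-6.5,0],"spin":0,"gripper":-1},{"slide":[-40,-6,0],"spin":0,"gripper":-1}])

```text
clock: 16.1
tcp_pos: [497.0, -120.9, 236.6]
orientation: [2.278, 2.163, -0.0]
ft_force: [0.1, -0.6, -0.4]
finger_gap: 58.9
```

Call:
drive_tool(rows=[{"slide":[0,0,0],"spin":0,"gripper":-1},{"slide":[0,0,0],"spin":0,"gripper":-1},{"slide":[0,0,0],"spin":0,"gripper":-1},{"slide":[0,0,0],"spin":0,"gripper":-1},{"slide":[0,0,0],"spin":0,"gripper":-1}])

```text
clock: 16.6
tcp_pos: [498.3, -118.0, 236.6]
orientation: [-2.276, -2.165, -0.0]
ft_force: [0.2, -0.7, -0.9]
finger_gap: 58.2
```

```bash
python3 - <<'E'
from go import *
p=env.snapshot('wrist'); cv2.imwrite('pics/w5.png',p['image'])
for n in('tin','dredger','slate'):
    for d in env.trace(p,n):
        r=d['rect']; print(n,round(d['score'],2),np.round(r))
        if n in PROF: print(*fit([(p,r,True)],n,hit(p,r[0],r[1],50,True)[:2],12))
to([499,-118.7,84])
E
```

```text
tin 0.77 [288.  88.  81.  82.]
[506.6 -20. ] [-1.1  0.3  1.1 -0.2]
dredger 0.92 [282.  19.  57.  36.]
[503.7  28.1] [-5.6 -1.8  4.8 37.1]
slate 0.73 [258. 114. 158. 225.]
t 16.8 tcp [ 498.2 -118.5  236.7] yawY -2.9 gap 58.9 F [-0.2 -0.8 -1.1] tilt 0.0
slide to [499, -118.7, 84] [ -0.1   0.8 152.7]
```

View pics/w5.png

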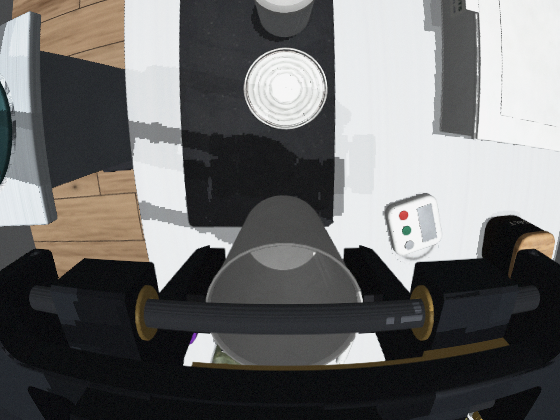

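```bash
python3 - <<'E'
from go import *
p=env.snapshot('wrist')
for u,v,z in((189,223,12),(240,226,12),(331,205,12),(335,60,12),(335,5,12),(181,60,12),(181,5,12),(183,140,12),(333,140,12),(286,88,70)):print(u,v,hit(p,u,v,z,True))
for X in SC(473,-23,-.043):print(proj(p,X,True))
E
```

```text
189 223 [ 383.5 -161.1   12. ]
240 226 [ 444.6 -167.5   12. ]
331 205 [ 550.1 -147.5   12. ]
335 60 [559.6  14.2  12. ]
335 5 [563.6  78.8  12. ]
181 60 [391.7  26.9  12. ]
181 5 [393.3  93.5  12. ]
183 140 [387.9 -63.8  12. ]
333 140 [553.8 -74.   12. ]
286 88 [504.8 -20.6  70. ]
[181.3 -23.7]
[333.5 -30.2]
[333.2 229.8]
[187.7 230.3]
```

Call:
drive_tool(rows=[{"slide":[2,2,40],"spin":0,"gripper":-1},{"slide":[0,0,48],"spin":0,"gripper":-1},{"slide":[0,0,45],"spin":0,"gripper":-1},{"slide":[0,0,14],"spin":0,"gripper":-1},{"slide":[0,0,0],"spin":0,"gripper":-1}])

```text
clock: 17.35
tcp_pos: [498.7, -116.8, 87.9]
orientation: [-2.275, -2.161, 0.004]
ft_force: [0.2, 0.2, -0.9]
finger_gap: 58.8
```

Call:
drive_tool(rows=[{"slide":[0,0,0],"spin":0,"gripper":-1},{"slide":[0,0,1],"spin":0,"gripper":-1},{"slide":[0,0,1],"spin":0,"gripper":-1},{"slide":[0,0,0],"spin":0,"gripper":-1},{"slide":[0,0,0],"spin":0,"gripper":-1}])

```text
clock: 17.85
tcp_pos: [500.6, -117.4, 88.4]
orientation: [2.277, 2.163, 0.001]
ft_force: [-0.3, -1.0, -1.2]
finger_gap: 58.4
```

Call:
drive_tool(rows=[{"slide":[0,0,1],"spin":0,"gripper":-1},{"slide":[0,0,0],"spin":0,"gripper":-1},{"slide":[0,0,1],"spin":0,"gripper":-1},{"slide":[0,0,0],"spin":0,"gripper":-1},{"slide":[0,0,0],"spin":0,"gripper":-1}])

```text
clock: 18.35
tcp_pos: [500.1, -117.2, 85.6]
orientation: [-2.278, -2.163, 0.0]
ft_force: [-1.2, 1.0, -1.8]
finger_gap: 58.7
```

Call:
drive_tool(rows=[{"slide":[0,0,1],"spin":0,"gripper":-1},{"slide":[0,0,0],"spin":0,"gripper":-1},{"slide":[0,0,0.5],"spin":0,"gripper":-1},{"slide":[0,0,0],"spin":0,"gripper":-1},{"slide":[0,0,0],"spin":0,"gripper":-1}])

```text
clock: 18.85
tcp_pos: [500.2, -117.3, 84.3]
orientation: [2.278, 2.163, -0.0]
ft_force: [0.0, 0.2, 0.5]
finger_gap: 58.4
```

Call:
drive_tool(rows=[{"slide":[0,0,0],"spin":0,"gripper":1},{"slide":[0,0,0],"spin":0,"gripper":1},{"slide":[0,0,0],"spin":0,"gripper":1},{"slide":[0,0,0],"spin":0,"gripper":1},{"slide":[0,0,-15],"spin":0,"gripper":1}])

```text
clock: 19.35
tcp_pos: [498.4, -116.7, 97.4]
orientation: [-2.275, -2.161, 0.003]
ft_force: [0.3, 0.7, -0.0]
finger_gap: 88.0
```

Call:
drive_tool(rows=[{"slide":[0,0,-45],"spin":0,"gripper":1},{"slide":[0,0,-50],"spin":0,"gripper":1},{"slide":[0,0,-50],"spin":0,"gripper":1},{"slide":[-30,10,0],"spin":0,"gripper":1},{"slide":[-46,17,0],"spin":0,"gripper":1}])

```text
clock: 19.85
tcp_pos: [524.7, -194.1, 247.8]
orientation: [2.271, 2.164, 0.005]
ft_force: [0.5, 0.0, -0.7]
finger_gap: 87.9
```

Call:
drive_tool(rows=[{"slide":[-46,17,0],"spin":0,"gripper":1},{"slide":[-46,17,0],"spin":0,"gripper":1},{"slide":[-46,17,0],"spin":0,"gripper":1},{"slide":[-46,17,0],"spin":0,"gripper":1},{"slide":[0,0,0],"spin":6,"gripper":1}])

```text
clock: 20.35
tcp_pos: [582.1, -387.5, 242.6]
orientation: [2.393, 2.033, -0.002]
ft_force: [0.6, 0.8, 0.0]
finger_gap: 88.0
```

Call:
drive_tool(rows=[{"slide":[0,0,0],"spin":6,"gripper":1},{"slide":[0,0,0],"spin":0,"gripper":0.2},{"slide":[0,0,0],"spin":0,"gripper":0.2},{"slide":[0,0,0],"spin":0,"gripper":0.2},{"slide":[0,0,0],"spin":0,"gripper":0.2}])

```text
clock: 20.85
tcp_pos: [581.7, -381.4, 244.5]
orientation: [2.49, 1.915, 0.0]
ft_force: [-0.4, 0.3, -0.0]
finger_gap: 58.4
```

```bash
python3 - <<'E'
from go import *
st();p=env.snapshot('wrist'); cv2.imwrite('pics/w6.png',p['image'])
for n in('marker','jar','cup'):
    for d in env.trace(p,n):
        r=d['rect']; print(n,round(d['score'],2),np.round(r))
        if n in PROF: print('  ',*fit([(p,r,True)],n,hit(p,r[0],r[1],50,True)[:2],12 if n=='cup' else 0))
        else:
            (c,wh,a)=cv2.minAreaRect(np.argwhere(d['region'])[:,::-1].astype(np.float32)); b=cv2.boxPoints((c,wh,a)); print(b, [hit(p,*q,8,True)[:2] for q in b],'ctr',hit(p,*c,8,True))
E
```

```text
t 20.85 tcp [ 581.7 -381.4  244.5] yawY -14.87 gap 58.4 F [-0.4  0.3 -0. ] tilt 0.02
marker 0.95 [273. 130.  21. 124.]
[[263.3  70.1]
 [277.5  69.9]
 [279.6 189.9]
 [265.3 190.2]] [array([ 591.5, -254.8]), array([ 606.7, -258.7]), array([ 573.6, -391.3]), array([ 557.7, -387.4])] ctr [ 582.6 -322.6    8. ]
jar 0.9 [125. 193.  65.  53.]
   [ 414. -338.] [-2.4 -2.3  2.4  1.5]
jar 0.59 [ 81. 135.  73.  44.]
   [ 379.3 -258.4] [-0.1  0.8  0.1 -0.6]
cup 0.64 [152.   7.  40.  12.]
   [ 477.5 -190.8] [-47.7  -1.8   2.7  58.7]
```

View pics/w6.png

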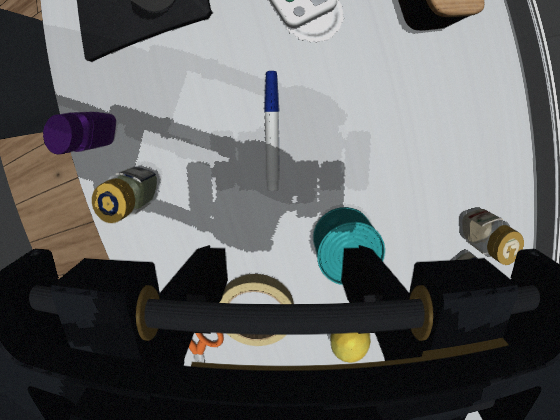

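Call:
drive_tool(rows=[{"slide":[28,-7,20],"spin":0,"gripper":0.1},{"slide":[28.3,-7,40],"spin":0,"gripper":0.1},{"slide":[0,0,47],"spin":0,"gripper":0.1},{"slide":[0,0,47],"spin":0,"gripper":0.1},{"slide":[0,0,40],"spin":0,"gripper":0.1}])

```text
clock: 21.55
tcp_pos: [582.1, -322.9, 48.1]
orientation: [-2.49, -1.914, 0.001]
ft_force: [-0.4, 0.1, 0.2]
finger_gap: 48.3
```

Call:
drive_tool(rows=[{"slide":[0,0,18],"spin":0,"gripper":0.1},{"slide":[0,0,0],"spin":0,"gripper":0.1},{"slide":[0,0,0],"spin":0,"gripper":0.1},{"slide":[0,0,0],"spin":0,"gripper":0.1},{"slide":[0,0,0],"spin":0,"gripper":0.1}])

```text
clock: 22.05
tcp_pos: [584.5, -325.0, 35.2]
orientation: [2.488, 1.91, 0.003]
ft_force: [0.1, 0.7, 0.1]
finger_gap: 48.2
```

```bash
python3 go.py 582.6 -323.5 20
```

```text
t 22.05 tcp [ 584.5 -325.    35.2] yawY -14.97 gap 48.2 F [0.1 0.7 0.1] tilt 0.28
slide to [582.6, -323.5, 20.0] [ 1.  -2.3 15.2]
```

Call:
drive_tool(rows=[{"slide":[0,0,12],"spin":0,"gripper":0.1},{"slide":[0,0,0],"spin":0,"gripper":0.1},{"slide":[0,0,0],"spin":0,"gripper":0.1},{"slide":[0,0,0],"spin":0,"gripper":0.1},{"slide":[0,0,0],"spin":0,"gripper":0.1}])

```text
clock: 22.55
tcp_pos: [582.7, -323.8, 20.3]
orientation: [2.492, 1.913, 0.0]
ft_force: [-0.1, -0.9, -0.1]
finger_gap: 48.5
```

Call:
drive_tool(rows=[{"slide":[0,0,0],"spin":0,"gripper":0.1},{"slide":[0,0,0],"spin":0,"gripper":0.1},{"slide":[0,0,0],"spin":0,"gripper":0.1},{"slide":[0,0,0],"spin":0,"gripper":0.1},{"slide":[0,0,0],"spin":0,"gripper":0.1}])

```text
clock: 23.05
tcp_pos: [582.6, -323.8, 20.2]
orientation: [-2.492, -1.913, 0.0]
ft_force: [-0.1, -0.7, -0.6]
finger_gap: 48.4
```

Call:
drive_tool(rows=[{"slide":[0,0,0],"spin":0,"gripper":-1},{"slide":[0,0,0],"spin":0,"gripper":-1},{"slide":[0,0,0],"spin":0,"gripper":-1},{"slide":[0,0,0],"spin":0,"gripper":-1},{"slide":[0,0,0],"spin":0,"gripper":-1}], squeeze=15)

```text
clock: 23.55
tcp_pos: [582.7, -323.8, 20.2]
orientation: [2.492, 1.913, 0.0]
ft_force: [0.3, -0.4, -0.6]
finger_gap: 14.7
```

Call:
drive_tool(rows=[{"slide":[0,0,0],"spin":0,"gripper":-1},{"slide":[0,0,-20],"spin":0,"gripper":-1},{"slide":[0,0,-40],"spin":0,"gripper":-1},{"slide":[0,0,-40],"spin":0,"gripper":-1},{"slide":[0,0,-40],"spin":0,"gripper":-1}])

```text
clock: 24.05
tcp_pos: [582.2, -323.6, 161.2]
orientation: [-2.491, -1.913, 0.001]
ft_force: [0.4, -0.2, -1.0]
finger_gap: 15.2
```

Call:
drive_tool(rows=[{"slide":[0,0,-20],"spin":-6,"gripper":-1},{"slide":[0,0,-20],"spin":-6,"gripper":-1},{"slide":[0,0,0],"spin":0,"gripper":-1},{"slide":[0,0,0],"spin":0,"gripper":-1},{"slide":[0,0,0],"spin":0,"gripper":-1}])

```text
clock: 24.55
tcp_pos: [581.7, -323.2, 198.2]
orientation: [-2.278, -2.159, 0.001]
ft_force: [-0.4, -0.7, -0.5]
finger_gap: 15.1
```

```bash
python3 - <<'E'
from go import *
th=-.045; c=np.array([473,-21.5]); u=np.array([np.cos(th),np.sin(th)])
print('marker goal',c-47*u); to([*(c-47*u),200])
E
```

```text
marker goal [426.  -19.4]
t 24.55 tcp [ 581.7 -323.2  198.2] yawY -3.06 gap 15.1 F [-0.4 -0.7 -0.5] tilt 0.17
slide to [np.float64(426.0475794701514), np.float64(-19.385713740229967), 200] [ 295.1 -171.7   -0.9]
```

Call:
drive_tool(rows=[{"slide":[42,-24.5,0],"spin":0,"gripper":-1},{"slide":[42,-24.5,0],"spin":0,"gripper":-1},{"slide":[42,-24.5,0],"spin":0,"gripper":-1},{"slide":[42,-24.5,0],"spin":0,"gripper":-1},{"slide":[42,-24.5,0],"spin":0,"gripper":-1}])

```text
clock: 25.05
tcp_pos: [468.9, -106.0, 198.1]
orientation: [-2.278, -2.159, 0.002]
ft_force: [0.4, 1.2, -0.6]
finger_gap: 15.0
```

Call:
drive_tool(rows=[{"slide":[42,-24.5,0],"spin":0,"gripper":-1},{"slide":[43,-24.7,0],"spin":0,"gripper":-1},{"slide":[0,0,0],"spin":0,"gripper":-1},{"slide":[0,0,0],"spin":0,"gripper":-1},{"slide":[0,0,0],"spin":0,"gripper":-1}])

```text
clock: 25.55
tcp_pos: [426.7, -21.0, 199.7]
orientation: [-2.279, -2.162, 0.001]
ft_force: [-1.1, -0.2, -0.6]
finger_gap: 14.9
```

Call:
drive_tool(rows=[{"slide":[0,0,45],"spin":0,"gripper":-1},{"slide":[0,0,45],"spin":0,"gripper":-1},{"slide":[0,0,30],"spin":0,"gripper":-1},{"slide":[0,0,0],"spin":0,"gripper":-1},{"slide":[0,0,0],"spin":0,"gripper":-1}])

```text
clock: 26.05
tcp_pos: [426.7, -21.4, 80.0]
orientation: [-2.28, -2.16, 0.002]
ft_force: [0.4, 0.0, 0.6]
finger_gap: 15.1
```

```bash
python3 - <<'E'
from go import *
p=env.snapshot('wrist'); cv2.imwrite('pics/w7.png',p['image'])
to([426,-19.4,33])
E
```

```text
t 26.1 tcp [427.9 -21.3  81.3] yawY -3.06 gap 15.0 F [ 1.  -0.4 -0.2] tilt 0.08
slide to [426, -19.4, 33] [ 1.8 -2.  48.3]
```

View pics/w7.png

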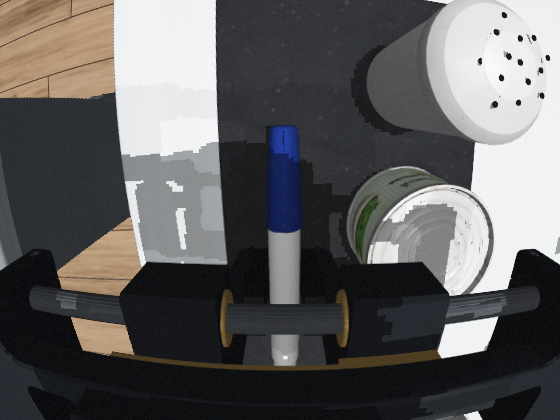

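Call:
drive_tool(rows=[{"slide":[1.5,-1,15],"spin":0,"gripper":-1},{"slide":[0,0,15],"spin":0,"gripper":-1},{"slide":[0,0,10],"spin":0,"gripper":-1},{"slide":[0,0,5],"spin":0,"gripper":-1},{"slide":[0,0,0],"spin":0,"gripper":-1}])

```text
clock: 26.6
tcp_pos: [426.0, -18.9, 35.6]
orientation: [2.278, 2.163, 0.0]
ft_force: [-0.0, -0.1, -0.9]
finger_gap: 14.9
```

Call:
drive_tool(rows=[{"slide":[0,0,0],"spin":0,"gripper":-1},{"slide":[0,0,0],"spin":0,"gripper":-1},{"slide":[0,0,0],"spin":0,"gripper":-1},{"slide":[0,0,0],"spin":0,"gripper":-1},{"slide":[0,0,0],"spin":0,"gripper":-1}])

```text
clock: 27.1
tcp_pos: [425.6, -18.8, 35.4]
orientation: [2.278, 2.163, 0.0]
ft_force: [0.8, -0.6, -0.7]
finger_gap: 14.9
```

Call:
drive_tool(rows=[{"slide":[0,0,1.5],"spin":0,"gripper":-1},{"slide":[0,0,1.2],"spin":0,"gripper":-1},{"slide":[0,0,0],"spin":0,"gripper":-1},{"slide":[0,0,0],"spin":0,"gripper":-1},{"slide":[0,0,0],"spin":0,"gripper":-1}])

```text
clock: 27.6
tcp_pos: [425.5, -18.8, 32.5]
orientation: [-2.278, -2.163, 0.0]
ft_force: [0.2, -0.9, -0.2]
finger_gap: 15.3
```

Call:
drive_tool(rows=[{"slide":[0,0,0],"spin":0,"gripper":-0.5},{"slide":[0,0,0],"spin":0,"gripper":-0.4},{"slide":[0,0,0],"spin":0,"gripper":-0.35},{"slide":[0,0,0],"spin":0,"gripper":-0.35},{"slide":[0,0,0],"spin":0,"gripper":-0.35}])

```text
clock: 28.1
tcp_pos: [425.5, -18.8, 32.5]
orientation: [2.278, 2.163, 0.0]
ft_force: [-0.4, -0.1, 0.6]
finger_gap: 29.0
```

Call:
drive_tool(rows=[{"slide":[0,0,-10],"spin":0,"gripper":-0.35},{"slide":[0,0,-30],"spin":0,"gripper":-0.35},{"slide":[0,0,-45],"spin":0,"gripper":-0.35},{"slide":[0,0,-45],"spin":0,"gripper":1},{"slide":[0,0,-45],"spin":0,"gripper":1}])

```text
clock: 28.6
tcp_pos: [425.0, -18.7, 209.9]
orientation: [2.278, 2.163, 0.001]
ft_force: [0.9, 0.5, 0.9]
finger_gap: 42.2
```

```bash
python3 - <<'E'
from go import *
A=env.snapshot('scene');B=env.snapshot('side')
cv2.imwrite('pics/s8.png',np.hstack([cv2.resize(A['image'][150:280,190:350],(480,390),interpolation=2),cv2.resize(B['image'][120:250,225:332],(321,390),interpolation=2)])[:,:800])
to([415,-408,250])
E
```

```text
t 28.7 tcp [430.1 -19.2 215.6] yawY -2.96 gap 50.2 F [ 1.  -0.7 -0.2] tilt 0.82
slide to [415, -408, 250] [-389.1    5.4  -34.1]
```

View pics/s8.png

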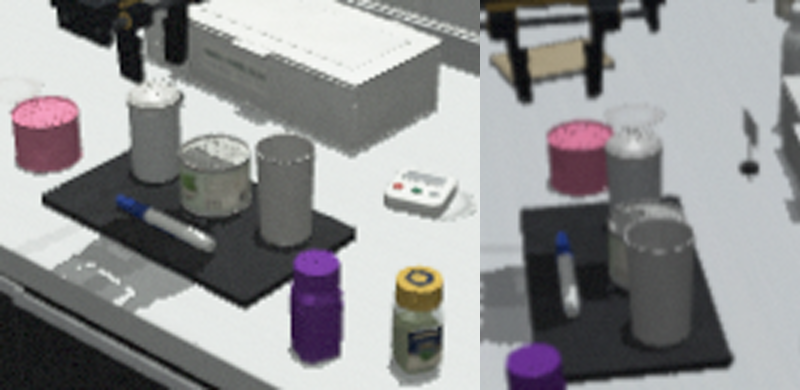

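Call:
drive_tool(rows=[{"slide":[0,0,-35],"spin":0,"gripper":1},{"slide":[-40,0.5,0],"spin":0,"gripper":1},{"slide":[-44,0.5,0],"spin":0,"gripper":1},{"slide":[-44,0.5,0],"spin":0,"gripper":1},{"slide":[-44,0.5,0],"spin":0,"gripper":1}])

```text
clock: 29.2
tcp_pos: [418.0, -191.9, 242.5]
orientation: [2.277, 2.164, 0.0]
ft_force: [0.5, -0.3, -0.3]
finger_gap: 87.7
```

Call:
drive_tool(rows=[{"slide":[-44,0.5,0],"spin":0,"gripper":1},{"slide":[-44,0.5,0],"spin":0,"gripper":1},{"slide":[-44,0.5,0],"spin":0,"gripper":1},{"slide":[-44,0.5,0],"spin":0,"gripper":1},{"slide":[-40,0.5,0],"spin":0,"gripper":1}])

```text
clock: 29.7
tcp_pos: [409.1, -408.3, 242.0]
orientation: [-2.278, -2.162, 0.0]
ft_force: [0.6, -0.5, -0.4]
finger_gap: 88.1
```

Call:
drive_tool(rows=[{"slide":[0,0,0],"spin":0,"gripper":1},{"slide":[0,0,0],"spin":0,"gripper":1},{"slide":[0,0,0],"spin":0,"gripper":1},{"slide":[0,0,0],"spin":0,"gripper":1},{"slide":[0,0,0],"spin":0,"gripper":1}])

```text
clock: 30.2
tcp_pos: [410.2, -405.3, 242.7]
orientation: [2.276, 2.165, 0.0]
ft_force: [0.1, 0.4, 0.3]
finger_gap: 88.0
```

```bash
python3 - <<'E'
from go import *
p=env.snapshot('wrist'); cv2.imwrite('pics/w9.png',p['image']); X=None
for n in('jar','tin','cup'):
    for d in env.trace(p,n):
        r=d['rect']; print(n,round(d['score'],2),np.round(r),*fit([(p,r,True)],n,hit(p,r[0],r[1],50,True)[:2],0 if n=='jar' else 12))
st()
E
```

```text
jar 0.87 [242.  42.  55.  63.] [ 379.6 -258. ] [ 0.4  1.  -0.5 -1.7]
jar 0.75 [285. 125.  46.  46.] [ 414.4 -340.7] [-1.5 -1.3  1.5  1.4]
tin 0.79 [466. 228.  71.  68.] [ 627.  -464.2] [-0.9 -1.9  1.5  4.1]
t 30.4 tcp [ 410.1 -406.   242.7] yawY -2.92 gap 88.2 F [0.8 0.2 0.4] tilt 0.02
```

View pics/w9.png

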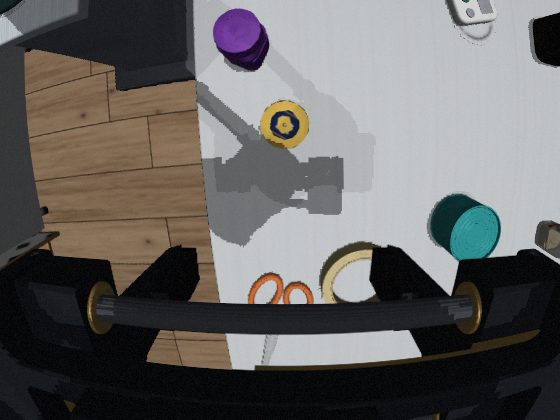

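Call:
drive_tool(rows=[{"slide":[32.7,0.5,0],"spin":0,"gripper":1},{"slide":[32.7,0.5,0],"spin":0,"gripper":1},{"slide":[0,0,45],"spin":0,"gripper":1},{"slide":[0,0,45],"spin":0,"gripper":1},{"slide":[0,0,45],"spin":0,"gripper":0.7}])

```text
clock: 30.9
tcp_pos: [415.0, -341.2, 107.2]
orientation: [2.275, 2.162, 0.0]
ft_force: [0.8, 0.9, -0.6]
finger_gap: 82.3
```

Call:
drive_tool(rows=[{"slide":[0,0,30],"spin":0,"gripper":0.7},{"slide":[0,0,22],"spin":0,"gripper":0.7},{"slide":[0,0,0],"spin":0,"gripper":0.7},{"slide":[0,0,0],"spin":0,"gripper":0.7},{"slide":[0,0,0],"spin":0,"gripper":0.7}])

```text
clock: 31.4
tcp_pos: [415.5, -342.2, 57.3]
orientation: [2.276, 2.161, 0.0]
ft_force: [0.2, -0.4, 0.5]
finger_gap: 75.1
```

Call:
drive_tool(rows=[{"slide":[0,0,0],"spin":0,"gripper":-1},{"slide":[0,0,0],"spin":0,"gripper":-1},{"slide":[0,0,0],"spin":0,"gripper":-1},{"slide":[0,0,0],"spin":0,"gripper":-1},{"slide":[0,0,0],"spin":0,"gripper":-1}])

```text
clock: 31.9
tcp_pos: [414.4, -341.5, 56.1]
orientation: [2.278, 2.163, -0.0]
ft_force: [-1.5, -0.9, 3.8]
finger_gap: 46.9
```

Call:
drive_tool(rows=[{"slide":[0,0,0],"spin":0,"gripper":-1},{"slide":[0,0,0],"spin":0,"gripper":-1},{"slide":[0,0,0],"spin":0,"gripper":-1},{"slide":[0,0,0],"spin":0,"gripper":-1},{"slide":[0,0,0],"spin":0,"gripper":-1}])

```text
clock: 32.4
tcp_pos: [414.5, -341.5, 56.1]
orientation: [2.278, 2.163, -0.0]
ft_force: [-2.5, 0.4, 5.5]
finger_gap: 46.5
```

Call:
drive_tool(rows=[{"slide":[0,0,-20],"spin":0,"gripper":-1},{"slide":[0,0,-40],"spin":0,"gripper":-1},{"slide":[0,0,-45],"spin":0,"gripper":-1},{"slide":[0,0,-45],"spin":0,"gripper":-1},{"slide":[0,0,-45],"spin":0,"gripper":-1}])

```text
clock: 32.9
tcp_pos: [413.8, -340.6, 251.2]
orientation: [-2.277, -2.162, -0.0]
ft_force: [0.6, -0.2, -1.6]
finger_gap: 46.4
```

Call:
drive_tool(rows=[{"slide":[0,0,0],"spin":0,"gripper":-1},{"slide":[0,0,0],"spin":0,"gripper":-1},{"slide":[0,0,0],"spin":0,"gripper":-1},{"slide":[0,0,0],"spin":0,"gripper":-1},{"slide":[0,0,0],"spin":0,"gripper":-1}])

```text
clock: 33.4
tcp_pos: [413.5, -340.4, 248.2]
orientation: [-2.275, -2.16, 0.0]
ft_force: [-0.4, 0.2, -1.7]
finger_gap: 46.4
```

```bash
python3 - <<'E'
from go import *
st();A=env.snapshot('side');B=env.snapshot('wrist')
u,v=proj(A,(414,-341,200)).astype(int); print(u,v)
a=A['image'][max(0,v-50):v+50,u-50:u+50]
cv2.imwrite('pics/s10.png',np.hstack([cv2.resize(a,(420,420),interpolation=2),B['image'][:,100:480]]))
E
```

```text
t 33.4 tcp [ 413.5 -340.4  248.2] yawY -2.96 gap 46.4 F [-0.4  0.2 -1.7] tilt 0.23
261 219
```

View pics/s10.png

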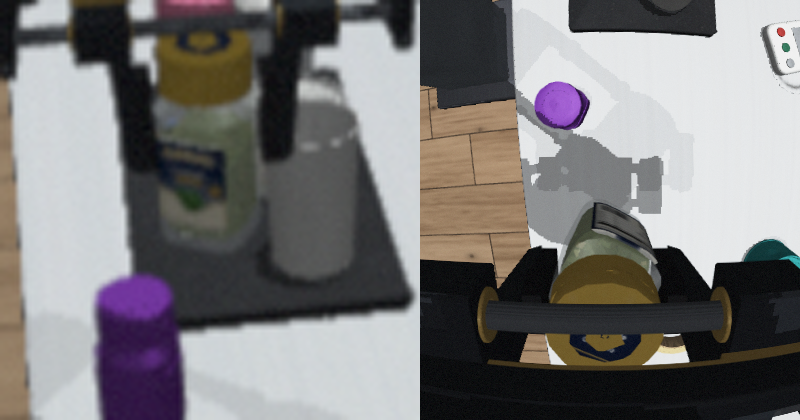

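Call:
drive_tool(rows=[{"slide":[40,9.2,0],"spin":0,"gripper":-1},{"slide":[40.5,9.2,0],"spin":0,"gripper":-1},{"slide":[40.5,9.2,0],"spin":0,"gripper":-1},{"slide":[40.5,9.2,0],"spin":0,"gripper":-1},{"slide":[40.5,9.2,0],"spin":0,"gripper":-1}])

```text
clock: 34.0
tcp_pos: [470.7, -140.4, 250.2]
orientation: [-2.278, -2.163, 0.0]
ft_force: [1.1, -0.9, -1.5]
finger_gap: 46.5
```

Call:
drive_tool(rows=[{"slide":[40.5,9.2,0],"spin":0,"gripper":-1},{"slide":[40.5,9.2,0],"spin":0,"gripper":-1},{"slide":[40.5,9.2,0],"spin":0,"gripper":-1},{"slide":[0,0,0],"spin":0,"gripper":-1},{"slide":[0,0,0],"spin":0,"gripper":-1}])

```text
clock: 34.5
tcp_pos: [504.4, -21.2, 250.1]
orientation: [-2.275, -2.166, 0.002]
ft_force: [0.2, -0.2, -0.5]
finger_gap: 46.6
```

Call:
drive_tool(rows=[{"slide":[0,0,40],"spin":0,"gripper":-1},{"slide":[0,0,40],"spin":0,"gripper":-1},{"slide":[0,0,25],"spin":0,"gripper":-1},{"slide":[0,0,0],"spin":0,"gripper":-1},{"slide":[0,0,0],"spin":0,"gripper":-1}])

```text
clock: 35.0
tcp_pos: [504.2, -23.1, 145.5]
orientation: [-2.279, -2.161, 0.001]
ft_force: [0.5, -0.2, -1.1]
finger_gap: 46.3
```

Call:
drive_tool(rows=[{"slide":[0,0,5],"spin":0,"gripper":-1},{"slide":[0,0,0],"spin":0,"gripper":-1},{"slide":[0,0,0],"spin":0,"gripper":-1},{"slide":[0,0,0],"spin":0,"gripper":-1},{"slide":[0,0,0],"spin":0,"gripper":-1}])

```text
clock: 35.5
tcp_pos: [504.8, -21.9, 141.1]
orientation: [2.277, 2.163, 0.001]
ft_force: [0.2, -0.2, -1.2]
finger_gap: 46.4
```

```bash
python3 - <<'E'
from go import *
to([504,-21,127])
A=env.snapshot('side');B=env.snapshot('wrist');C=env.snapshot('scene')
u,v=proj(A,(503,-22,100)).astype(int);s,t=proj(C,(503,-22,100)).astype(int)
cv2.imwrite('pics/s11.png',np.hstack([cv2.resize(A['image'][v-45:v+45,u-35:u+35],(326,420),interpolation=2),cv2.resize(C['image'][t-45:t+45,s-45:s+45],(420,420),interpolation=2)]))
E
```

```text
t 35.5 tcp [504.8 -21.9 141.1] yawY -2.95 gap 46.4 F [ 0.2 -0.2 -1.2] tilt 0.06
slide to [504, -21, 127] [ 0.9 -0.9 14.1]
```

View pics/s11.png

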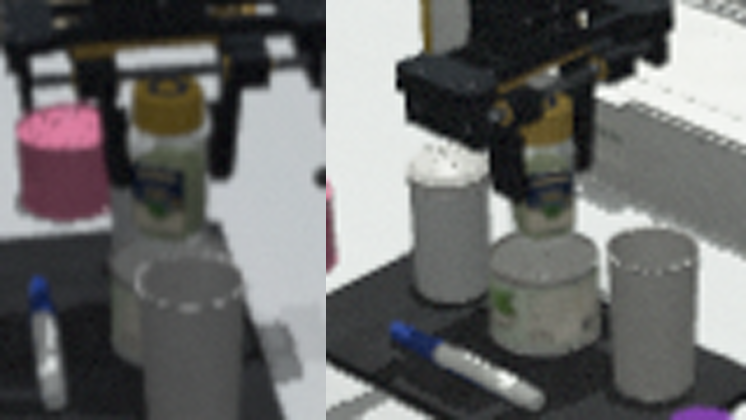

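Call:
drive_tool(rows=[{"slide":[0,0,6],"spin":0,"gripper":-1},{"slide":[0,0,4],"spin":0,"gripper":-1},{"slide":[0,0,2],"spin":0,"gripper":-1},{"slide":[0,0,0],"spin":0,"gripper":-1},{"slide":[0,0,0],"spin":0,"gripper":-1}])

```text
clock: 36.15
tcp_pos: [504.4, -22.0, 128.3]
orientation: [-2.278, -2.163, 0.0]
ft_force: [0.7, 0.6, -1.5]
finger_gap: 46.5
```

Call:
drive_tool(rows=[{"slide":[0,0,0.7],"spin":0,"gripper":-1},{"slide":[0,0,0],"spin":0,"gripper":-1},{"slide":[0,0,0.7],"spin":0,"gripper":-1},{"slide":[0,0,0],"spin":0,"gripper":-1},{"slide":[0,0,0],"spin":0,"gripper":-1}])

```text
clock: 36.65
tcp_pos: [504.5, -22.0, 127.1]
orientation: [2.278, 2.163, 0.0]
ft_force: [0.6, 0.4, -1.7]
finger_gap: 46.3
```

Call:
drive_tool(rows=[{"slide":[0,0,0.7],"spin":0,"gripper":-1},{"slide":[0,0,0],"spin":0,"gripper":-1},{"slide":[0,0,0],"spin":0,"gripper":-1},{"slide":[0,0,0],"spin":0,"gripper":-1},{"slide":[0,0,0],"spin":0,"gripper":-1}])

```text
clock: 37.15
tcp_pos: [504.5, -22.0, 126.4]
orientation: [2.278, 2.163, 0.0]
ft_force: [0.2, 0.3, -1.7]
finger_gap: 46.1
```

Call:
drive_tool(rows=[{"slide":[0,0,0.7],"spin":0,"gripper":-1},{"slide":[0,0,0],"spin":0,"gripper":-1},{"slide":[0,0,0],"spin":0,"gripper":-1},{"slide":[0,0,0],"spin":0,"gripper":-1},{"slide":[0,0,0],"spin":0,"gripper":-1}])

```text
clock: 37.65
tcp_pos: [504.7, -22.0, 126.1]
orientation: [2.278, 2.163, 0.0]
ft_force: [-2.3, -0.3, 3.5]
finger_gap: 46.6
```

Call:
drive_tool(rows=[{"slide":[0,0,0.7],"spin":0,"gripper":-1},{"slide":[0,0,0],"spin":0,"gripper":-1},{"slide":[0,0,0],"spin":0,"gripper":-1},{"slide":[0,0,0],"spin":0,"gripper":-1},{"slide":[0,0,0],"spin":0,"gripper":-1}])

```text
clock: 38.15
tcp_pos: [504.8, -22.0, 126.0]
orientation: [2.278, 2.163, 0.0]
ft_force: [-4.1, -0.5, 8.2]
finger_gap: 46.2
```

Call:
drive_tool(rows=[{"slide":[0,0,-1],"spin":0,"gripper":-1},{"slide":[0,0,0],"spin":0,"gripper":-1},{"slide":[0,0,0],"spin":0,"gripper":0.15},{"slide":[0,0,0],"spin":0,"gripper":0.25},{"slide":[0,0,0],"spin":0,"gripper":0.4}])

```text
clock: 38.65
tcp_pos: [504.4, -21.9, 125.7]
orientation: [-2.278, -2.163, 0.0]
ft_force: [0.5, 0.8, -0.4]
finger_gap: 60.6
```

Call:
drive_tool(rows=[{"slide":[0,0,0],"spin":0,"gripper":0.7},{"slide":[0,0,0],"spin":0,"gripper":0.8},{"slide":[0,0,0],"spin":0,"gripper":0.8},{"slide":[0,0,0],"spin":0,"gripper":0.8},{"slide":[0,0,-10],"spin":0,"gripper":0.8}])

```text
clock: 39.15
tcp_pos: [503.2, -21.8, 135.0]
orientation: [-2.276, -2.162, 0.003]
ft_force: [-0.2, -0.0, -0.7]
finger_gap: 78.8
```

Call:
drive_tool(rows=[{"slide":[0,0,-30],"spin":0,"gripper":0.8},{"slide":[0,0,-45],"spin":0,"gripper":0.8},{"slide":[0,0,-45],"spin":0,"gripper":0.8},{"slide":[0,0,-45],"spin":0,"gripper":0.8},{"slide":[0,0,0],"spin":0,"gripper":0.8}])

```text
clock: 39.65
tcp_pos: [508.4, -22.3, 310.1]
orientation: [2.27, 2.156, 0.015]
ft_force: [1.1, -0.5, 0.7]
finger_gap: 79.0
```

Call:
drive_tool(rows=[{"slide":[-40,0,0],"spin":0,"gripper":1},{"slide":[-45,0,0],"spin":0,"gripper":1},{"slide":[-40,-10,0],"spin":0,"gripper":1},{"slide":[0,-10,0],"spin":0,"gripper":1},{"slide":[0,0,0],"spin":0,"gripper":1}])

```text
clock: 40.15
tcp_pos: [476.9, -146.2, 300.8]
orientation: [-2.28, -2.16, 0.0]
ft_force: [0.1, 0.4, -0.4]
finger_gap: 88.1
```

Call:
drive_tool(rows=[{"slide":[0,0,0],"spin":0,"gripper":1},{"slide":[0,0,0],"spin":0,"gripper":1},{"slide":[0,0,0],"spin":0,"gripper":1},{"slide":[0,0,0],"spin":0,"gripper":1},{"slide":[0,0,0],"spin":0,"gripper":1}])

```text
clock: 40.65
tcp_pos: [478.3, -145.3, 301.0]
orientation: [-2.277, -2.164, 0.0]
ft_force: [0.4, 0.2, 0.3]
finger_gap: 87.9
```

```bash
python3 - <<'E'
from go import *
st();A=env.snapshot('scene');B=env.snapshot('side');W=env.snapshot('wrist')
cv2.imwrite('pics/f1.png',W['image'])
cv2.imwrite('pics/f2.png',np.hstack([cv2.resize(A['image'][150:280,190:350],(480,390),interpolation=2),cv2.resize(B['image'][120:250,225:331],(318,390),interpolation=2)]))
for n,z in(('tin',12),('dredger',12),('cup',12),('jar',70),('marker',12)):
  for nm,p in(('A',A),('B',B),('W',W)):
    for d in env.trace(p,n):
      r=d['rect']
      if n=='marker': print(n,nm,np.round(r),hit(p,r[0],r[1],20,nm=='W'))
      else:
        x,e=fit([(p,r,nm=='W')],n,hit(p,r[0],r[1],z+50,nm=='W')[:2],z)
        if abs(x[0]-500)<60 and abs(x[1]+25)<150: print(n,nm,np.round(r),x,e)
E
```

```text
t 40.65 tcp [ 478.3 -145.3  301. ] yawY -2.9 gap 87.9 F [0.4 0.2 0.3] tilt 0.0
tin A [261. 209.  23.  28.] [504.4 -23. ] [-0.8 -0.3  0.8  0.2]
tin B [271. 205.   8.  29.] [491.4 -31.5] [-4.6 -1.5 14.   0.8]
tin W [304.  70.  68.  69.] [506.  -20.4] [-0.2  0.3  0.2 -0.3]
dredger A [242. 194.  20.  31.] [512.   65.6] [ 1.  -1.6 -1.   1.4]
dredger B [270. 177.   8.  26.] [503.6 124.9] [-3.4 -8.7  6.7  1.2]
dredger W [299.  15.  45.  30.] [503.3  25.9] [-3.6 -2.2  5.6 30.4]
cup A [286. 214.  21.  37.] [ 498.5 -128. ] [-0.1 -0.6  0.1  0.5]
cup B [287. 215.  25.  47.] [ 503.5 -129.3] [ 0.3  1.6 -0.3 -0.9]
cup W [305. 164.  58.  60.] [ 500.5 -121.2] [-1.9 -1.   2.1  0.8]
jar A [263. 186.  19.  33.] [508.9 -27. ] [ 1.9 -0.3 -2.3  0.4]
jar B [282. 177.  20.  32.] [511.8 -12.3] [ 2.  -3.5 -2.8  1.8]
jar W [306.  59.  52.  60.] [502.2 -21.8] [ 0.3  0.2 -0.3 -0.3]
marker A [244. 226.  30.  19.] [419.7 -26.4  20. ]
marker B [250. 211.   5.  23.] [417.4 -19.5  20. ]
marker B [281. 176.  20.  32.] [541.9 174.6  20. ]
marker W [238.  78.  15. 105.] [427.4 -20.8  20. ]
```

View pics/f1.png

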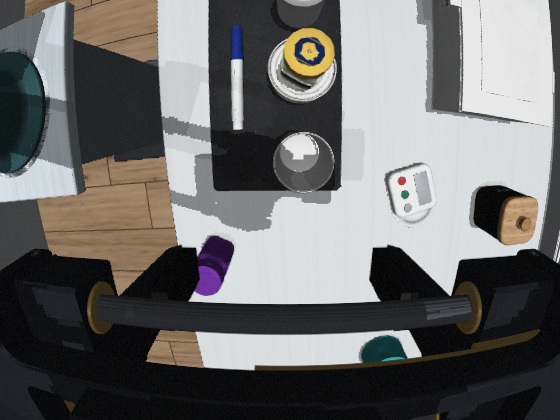

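View pics/f2.png

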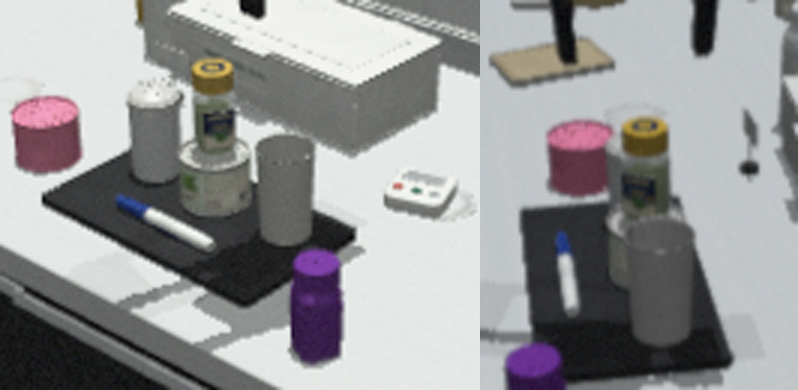

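```bash
python3 - <<'E'
from go import *
p=env.snapshot('wrist');A=env.snapshot('scene')
for k,(u,v,z) in dict(cupfloor=(299,152,14),rim=(303.5,162,112),c1=(213,189,12),c2=(338,188,12),tintop=(304,70,70)).items():print(k,hit(p,u,v,z,True))
# scene: crop scale 3, origin (190,150); right corner(355,233) front corner(246,300), left(43,198)
for k,(u,v,z) in dict(right=(355,232,12),front=(246,300,12),left=(43,198,12),cuprim=(285,147,112),drd=(156,97,112),tintop=(214,160,70)).items():print(k,hit(A,190+u/3,150+v/3,z))
# cup foot bottom edge/drd foot bottom
for k,(u,v) in dict(cupfoot=(284,243),drdfoot=(156,182),tinfoot=(214,215)).items():print(k,hit(A,190+u/3,150+v/3,12))
E
```

```text
cupfloor [ 498.5 -120.    14. ]
rim [ 498.5 -119.3  112. ]
c1 [ 382.  -162.8   12. ]
c2 [ 548.4 -170.2   12. ]
tintop [506.  -22.8  70. ]
right [ 544.9 -176.7   12. ]
front [ 384.6 -168.1   12. ]
left [391. 121.  12.]
cuprim [ 499.6 -122.6  112. ]
drd [497.8  50.4 112. ]
tintop [490.7 -35.5  70. ]
cupfoot [ 483.8 -133.5   12. ]
drdfoot [490.3  50.2  12. ]
tinfoot [479.4 -43.2  12. ]
```

```bash
python3 -c "
from rig import env
print(env.sense()['joint_vel']);print(env.sign_off())"
```

```text
[ 0.0006839   0.00064857 -0.00161948 -0.00231411 -0.00195527 -0.00019994]
the job is handed in; nothing more can be done
None
```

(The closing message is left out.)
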